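# Sweep carrot slices through the board into the pan

## Task

Push the pan fully home under the chopping board, then sweep all three carrot slices across the board with the fingers so that they drop through the opening into the pan. Do not pick up or squash any slice, and leave the onion, the mushroom, the knife and everything else where it is.

Things in the scene. Friction and masses are not known exactly. Their poses are not given: they have to be found in the camera images.
- station: Green chopping board, 325 (x) by 530 (y) by 20 mm, on a low steel frame fixed to the table. Origin on the table under its centre; x away from the robot, y along the board to the robot's left, z up. Board top 95 mm above the table. A drop opening goes through it near the +y end: x -105 to +105, y +150 to +240 mm. Only the pan below catches what falls through.
- pan (a joint): How far the stainless pan is pulled out of the frame along the station's +y, in m: 0 = fully home against its stop, exactly under the drop opening; at most 0.11. It slides on two runners with about 2 N of friction and stays where it is left.
- pan_edge (a point): Middle of the outer (+y) upper edge of the pan's rim, 72 mm above the table; moves with the pan. Pan 265 (x) by 162 (y) by 65 mm deep over its rim, underside 7 mm above the table; rim 5 mm thick, standing 12 mm out from the wall. This long side, parallel to the station's x, sticks out past the board's +y end, by 25 mm when home, and can be pushed from that side.
- pan_in (a point): Centre of the pan's inner floor, 10 mm above the table; axes as the station's; it moves with the pan. Inside the pan is 235 mm (x) by 132 mm (y) and 62 mm deep.
- carrot1: A thick orange carrot slice lying flat on the board: a disc 38 mm across and 14 mm thick, about 16 g. Origin at its centre, z along its axis.
- carrot2: A thick orange carrot slice lying flat on the board: a disc 38 mm across and 14 mm thick, about 16 g. Origin at its centre, z along its axis.
- carrot3: A thick orange carrot slice lying flat on the board: a disc 38 mm across and 14 mm thick, about 16 g. Origin at its centre, z along its axis.
- onion: Half a red onion, cut side down on the board, purple dome 45 mm across and 35 mm high; origin at the centre of its underside. Not to be moved.
- mushroom: A whole white mushroom standing on the board, 44 mm across and 39 mm high; origin at the centre of its underside. Not to be moved.
- knife: Paring knife with a black handle lying on the board near its -y end, across it, 197 mm long (its x: from -108 mm at the butt to +89 mm at the point), 18 mm wide, 11 mm high; origin on its underside where the blade meets the handle. Not to be moved.
- bowl: White bowl standing on the table, 170 mm across, 60 mm high; origin at the centre of its underside. Not to be moved.
- cutter: Steel ring cutter standing on the table, 70 mm across, 40 mm high; origin at the centre of its underside. Not to be moved.
- shaker: Glass spice shaker with a steel cap on the table, 54 mm across, 95 mm high; origin at the centre of its underside. Not to be moved.
- spatula: Spatula lying on the table, 270 mm long along its x, under 25 mm high; origin on its underside about the middle. Not to be moved.

How it is judged:
By the outcome, as a careful person would: the job done as asked, in the order asked, and still so for the second after the job is handed in, with the robot touching nothing.
It also fails if it takes over 70 s, if anything falls off the work surface, if the arm or the gripper's body presses on something with over 40 N, if the wrist force passes 120 N, or if a joint passes its speed limit or range.

## Robot

A 6-joint arm with a two-finger parallel gripper is mounted at the origin on the work surface. World frame = base frame: x ahead of the robot, y to its left, z up, the work surface at z = 0. Lengths are in mm, angles in rad, forces in N, time in s.
With the tool pointing down it reaches from about 350 to 875 mm from the base axis. Payload 4.2 kg.
Tool frame: the origin (TCP) lies between the finger pads; the fingertips stand 8 mm ahead of it and the grasp point (between the pads) lies 11 mm behind it; z points along the fingers, y is the line along which they close (so a half turn about z gives the same grasp; the last joint's range is limited). The gripper opens to 85 mm and grips with 20 to 120 N. Pads are 22 mm wide; open, the fingers measure 114 mm over their backs; the gripper's body (76 mm by 85 mm) begins 54 mm behind the grasp point. The pads swing forward as they close: fully open they stand 13 mm farther back than shut.
Start: joints at [1.381, 0.385, 0.008, 0, -1.194, -0.259], TCP at [271.144, 563.099, 239.312] pointing down, gripper open.
Joint ranges: [-3.14, 3.14], [-1.21, 2.06], [-1.07, 1.41], [-3.16, 2.05], [-2.99, -0.16], [-3.1, 3.1]. Speed limits (rad/s): [2.79, 2.79, 3.14, 3.14, 3.14, 3.14].

## Interface

Orientations are given as a unit quaternion [x, y, z, w].
In Python, from bench import read_state, get_image, camera_params, job_done gives the robot as it stands.
- The arm moves only by the tool drive_tool, never from a script. Its argument "moves" is a list that holds one entry, the list of rows, each a list of 7 numbers: the shift along the tool's x, y, z in m, then the turn, a rotation vector about the tool's x, y, z in rad, then the closure in counts, from 0 (fully open) to 255 (shut). A call has 1 to 8 rows; each row shifts and turns the commanded pose from where the row before left it, along the tool's axes as they then stand; what a row does not reach is not made up. A row lasts 1/12 s, in which the tool goes at most 41.7 mm and 7.16 degrees, less where a joint would pass 70% of its speed; a pose out of reach is approached as far as the arm can. A call is refused whole if a number of a shift passes 0.0417 or a number of a turn 0.125, either way. A call with a gripper value outside its range is refused whole. The fingers move at their own pace and stop on an object; the grip force is fixed at half the most. Time passes only in rows, so rows that do not move let the fingers close. It gives the time, the measured TCP pose, the force and the opening at its end, in the units of the state.
- read_state(): the state, without advancing time (a new reading comes with each control period).
- get_image(name): name is "side" or "top"; returns the picture (384x512x3 uint8, blue, green, red); there is no depth.
- camera_params(name): a dict with "mtx" (3x3 intrinsics, pixels), "extrinsics" (4x4, takes a point from camera to world coordinates). Camera axes: x right, y up, looking along -z (the intrinsics and any distortion apply to the point x, -y, -z); pixel columns grow to the right and rows downward; lengths in mm; the calibration is good to about 2 mm. A picture is of the moment at which its call begins. camera_params takes no time and is no camera call.
- job_done(): hands the job in, once; it reports no verdict.
The state is a dict: "clock": time; "joints": joint angles; "joint_vel": joint speeds; "joint_efforts": joint torques, N m; "position": TCP position; "ee_rot": TCP orientation; "contact_force": force on the tool from outside, world axes, zero at the start; "wrist_torque": the same for the moment, N m; "gripper_width": finger opening in mm.
Only numpy, scipy, OpenCV 4.12 (cv2) and the standard library are available. Lean on these libraries where they do the work, as an engineer would, in place of code of your own. Each camera call takes 0.05 s, during which the arm holds its last target. There are 200 camera calls.

## Working session

There is one attempt and no reset: what is moved stays moved. The work goes in short steps, Python scripts to look and compute and a tool call to move; the robot and the scene stay as the last step left them, time stands still between calls to the robot, and variables do not carry over. Pictures are saved under pics/ and viewed, on a budget of 10 in all, crops included, one or two more only if the job needs it, and the job is handed in when it is done.

Besides the shell and the picture viewer there is one more tool, called after "Emit:" by a JSON object that holds its "op" and its "data", one argument or row to a line. drive_tool: Moves the arm, as the interface text tells. Its arguments: {"type":"object","properties":{"moves":{"type":"array"}},"required":["moves"]}

```bash
mkdir -p pics; ls; python3 - <<'E'
from bench import *
import cv2
for n in("top","side"):
    cv2.imwrite(f"pics/{n}0.png",get_image(n)); p=camera_params(n); print(n,p)
s=read_state(); print(s)
E
```

```text
pics
top {'mtx': array([[413.24159733,   0.        , 252.45933319],
       [  0.        , 413.24159733, 184.56010814],
       [  0.        ,   0.        ,   1.        ]]), 'extrinsics': array([[ 2.37914250e-02,  9.91163297e-01, -1.30496307e-01,
         3.42721948e+02],
       [-9.99567382e-01,  2.58421660e-02,  1.40438767e-02,
        -5.80893911e+00],
       [ 1.72920824e-02,  1.30105728e-01,  9.91349325e-01,
         1.42324446e+03],
       [ 0.00000000e+00,  0.00000000e+00,  0.00000000e+00,
         1.00000000e+00]])}
side {'mtx': array([[428.09286432,   0.        , 250.47559455],
       [  0.        , 428.09286432, 194.93854603],
       [  0.        ,   0.        ,   1.        ]]), 'extrinsics': array([[-9.64973656e-01,  1.78353502e-01, -1.92395092e-01,
         2.10767269e+02],
       [-2.62123251e-01, -6.25199127e-01,  7.35130909e-01,
         1.24857408e+03],
       [ 1.08279289e-02,  7.59813188e-01,  6.50051287e-01,
         1.18291931e+03],
       [ 0.00000000e+00,  0.00000000e+00,  0.00000000e+00,
         1.00000000e+00]])}
{'clock': 0.1, 'joints': array([ 1.38059757e+00,  3.85496281e-01,  6.75622004e-03, -4.29402500e-04,
       -1.19402268e+00, -2.58600943e-01]), 'joint_vel': array([-0.00035492, -0.00171648,  0.00369687,  0.00108883, -0.00020877,
        0.00021606]), 'joint_efforts': array([-7.13523968e-04, -3.93320739e+01,  1.88928813e+01,  4.19789314e+00,
       -2.60731169e-03,  7.05597159e-06]), 'position': array([270.94147413, 562.64952967, 238.31931201]), 'ee_rot': array([ 9.74909713e-01, -2.22598392e-01, -1.65826650e-04,  9.89457167e-04]), 'contact_force': array([ 0.31895067, -0.32107887, -0.17709725]), 'wrist_torque': array([ 0.01578461, -0.00050092, -0.05809884]), 'gripper_width': 85.05028219622385}
```

View pics/top0.png

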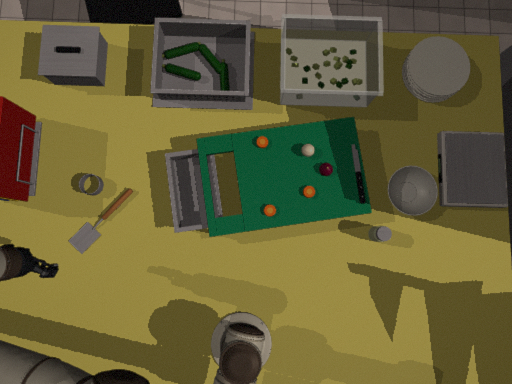

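View pics/side0.png

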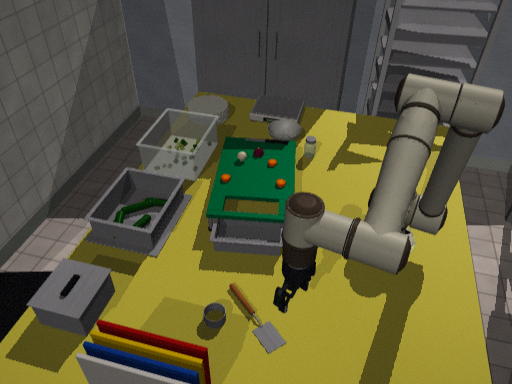

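The top view shows the board (198–368, 118–235) with the opening at its left end. The pan is pulled out at (187,190). The carrots are near (262,142), (309,192) and (270,210), the mushroom at (308,150), the onion at (326,169) and the knife at (358,175). The side view agrees, and the arm is at the left.

```bash
cat > h.py <<'E'
from bench import *
import cv2, numpy as np
def ray(n,uv,z):
    p=camera_params(n); M=p["mtx"];E=p["extrinsics"]
    d=np.linalg.inv(M)@[uv[0],uv[1],1]; d=E[:3,:3]@[d[0],-d[1],-d[2]]; o=E[:3,3]
    return (o+d*(z-o[2])/d[2])
def proj(n,P):
    p=camera_params(n);E=p["extrinsics"]; c=E[:3,:3].T@(np.array(P,float)-E[:3,3]); q=p["mtx"]@[c[0],-c[1],-c[2]]; return q[:2]/q[2]
def mask(im,lo,hi): return cv2.inRange(cv2.cvtColor(im,cv2.COLOR_BGR2HSV),lo,hi)
def blobs(m,amin):
    c,_=cv2.findContours(m,cv2.RETR_EXTERNAL,cv2.CHAIN_APPROX_NONE)
    return [k for k in c if cv2.contourArea(k)>amin]
def cen(k):
    m=cv2.moments(k); return np.array([m["m10"],m["m01"]])/m["m00"]
E
cat > m.py <<'E'
from h import *
np.set_printoptions(precision=1,suppress=True)
im=cv2.imread("pics/top0.png"); side=cv2.imread("pics/side0.png")
for n,i in(("top",im),("side",side)):
    g=mask(i,(65,100,40),(90,255,255))
    ks=blobs(g,3000); 
    for k in ks:
        h=cv2.convexHull(k); a=cv2.approxPolyDP(h,8,True)[:,0]
        if n=="top": 
            b=cv2.boxPoints(cv2.minAreaRect(k)); 
        else: b=a
        P=np.array([ray(n,q,95) for q in b]); print(n,"board",b.tolist(),P[:,:2].tolist())
        if n=="top":
            PP=np.array([ray(n,q,95)[:2] for q in k[:,0]],np.float32); r=cv2.minAreaRect(PP); print("rect",r)
    for k in blobs(mask(i,(5,170,120),(17,255,255)),25): print(n,"orange",cen(k),cv2.contourArea(k),ray(n,cen(k),104)[:2])
c=None
for nm,lo,hi,z in(("onion",(150,60,20),(179,255,200),110),("white",(10,0,130),(40,90,255),120)):
    for k in blobs(mask(im,lo,hi),15):
        q=cen(k)
        if 200<q[0]<370 and 118<q[1]<235: print(nm,q,cv2.contourArea(k),ray("top",q,z)[:2])
E
python3 m.py; python3 - <<'E'
import cv2
im=cv2.imread('pics/top0.png')[105:250,150:385]; cv2.imwrite('pics/crop.png',cv2.resize(im,None,fx=3.4,fy=3.4,interpolation=cv2.INTER_CUBIC))
E
```

```text
top board [[195.19996643066406, 138.39999389648438], [357.0399475097656, 115.27999114990234], [370.97998046875, 212.8599853515625], [209.13998413085938, 235.97998046875]] [[665.4400080814992, 166.92619372782156], [759.2755965264255, -367.30057006880503], [435.3939731849865, -409.49590211752104], [348.8691177406844, 109.3664582654845]]
rect ((551.8675537109375, -122.23516845703125), (322.6302185058594, 528.3065185546875), 9.806695938110352)
top orange [269.5 210. ] 88.0 [435.9 -81. ]
top orange [308.9 191.2] 84.0 [ 499.7 -206.6]
top orange [261.9 141.4] 82.0 [659.4 -52. ]
side board [[226, 137], [295, 142], [283, 222], [206, 215]] [[750.3310785852507, -349.55513911198636], [434.4163310013794, -397.53302836664534], [378.97575781294086, 132.15631099192592], [661.1061951568399, 173.6171701631663]]
side orange [239.2 293. ] 34.0 [442.4 483. ]
side orange [280.5 181.7] 35.0 [435.1 -83.7]
side orange [225.4 176.4] 32.0 [658.8 -55.5]
side orange [272.2 161.4] 30.0 [ 498.7 -209.6]
onion [325.7 169. ] 106.5 [ 572.3 -259.8]
white [309.2 149.5] 60.0 [ 632.9 -204.5]
```

View pics/crop.png

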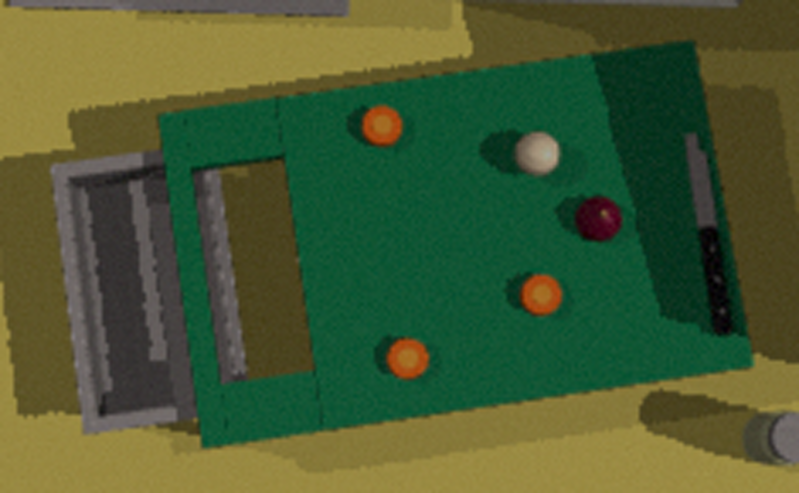

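The crop shows the pan's outer rim running from (53,165) to (85,432), which is full-picture (165.6,153.5) to (175,232). The slices, onion, mushroom and knife sit where the masks put them. Next I work out the station frame, the pan pull and the first moves.

```bash
cat >> h.py <<'E'
C=np.array([551.9,-122.2]); A=np.radians(9.8)
R=np.array([[np.cos(A),-np.sin(A)],[np.sin(A),np.cos(A)]])
def st(p): return R.T@(np.array(p[:2])-C)
def wd(p): return R@np.array(p)+C
def rel(target_st,z,yaw=None):
    """tool-frame shift (mm) to get TCP to a station xy and world z, and turn about tool z to yaw"""
    from scipy.spatial.transform import Rotation as Q
    s=read_state(); T=Q.from_quat(s["ee_rot"]).as_matrix(); d=np.r_[wd(target_st),z]-s["position"]
    y=np.arctan2(T[1,0],T[0,0]); print("st now",st(s["position"]).round(1),"z",s["position"][2].round(1),"yaw deg",np.degrees(y).round(1),"tilt",T[2,2].round(4))
    print("shift now",(T.T@d).round(1))
    if yaw is not None:
        t=-(yaw-y); T2=T@Q.from_rotvec([0,0,t]).as_matrix(); print("turn z",round(t,3),"then shift",(T2.T@d).round(1))
E
python3 - <<'E'
from h import *
np.set_printoptions(precision=1,suppress=True)
for nm,q,z in(("rimA",(165.6,153.5),72),("rimB",(175,232),72),("spat tip",(131,189),20),("cutter",(91,184),40),("openA",(216,154),95),("openB",(234,151),95),("c1",(269.5,210),104),("c2",(308.9,191.2),104),("c3",(261.9,141.4),104),("onion",(325.7,169),110),("mush",(308,150),120)):
    p=ray("top",q,z); print(nm,p[:2],st(p))
print("rim side?",[ (n,st(ray("side",n,72))) for n in((213,241),(281,247))])
rel((0,440),200,np.radians(9.8-90))
E
```

```text
rimA [617.  265.8] [130.2 371.2]
rimB [359.1 222.2] [-131.3  372.2]
spat tip [501.4 387.2] [ 37.  510.6]
cutter [512.6 516.1] [ 69.9 635.7]
openA [615.2  96.9] [ 99.7 205.2]
openB [626.8  38.4] [101.1 145.6]
c1 [435.8 -80.9] [-107.4   60.4]
c2 [ 499.6 -206.8] [-66.  -74.4]
c3 [659.3 -51.9] [117.8  50.9]
onion [ 572.5 -259.8] [  -3.2 -139.1]
mush [ 631.3 -200.6] [ 64.9 -90.8]
rim side? [((213, 241), array([115.7, 378.9])), ((281, 247), array([-125.2,  382.5]))]
st now [-160.3  722.7] z 238.3 yaw deg -25.7 tilt -1.0
shift now [294.7 136.9  38.6]
turn z 0.951 then shift [ 282.6 -160.3   38.6]
```

Emit:
{"op": "drive_tool", "data": {
  "moves": [
    [[0,0,0,0,0,0.119,255],[0,0,0,0,0,0.119,255],[0,0,0,0,0,0.119,255],[0,0,0,0,0,0.119,255],[0,0,0,0,0,0.119,255],[0,0,0,0,0,0.119,255],[0,0,0,0,0,0.119,255],[0,0,0,0,0,0.119,255]]
  ]
}}

```text
clock: 0.77
position: [271.0, 562.8, 238.6]
ee_rot: [0.763, -0.647, 0.0, 0.001]
contact_force: [-0.6, -0.7, 0.9]
gripper_width: -0.1
```

Emit:
{"op": "drive_tool", "data": {
  "moves": [
    [[0.036,-0.02,0,0,0,0,255],[0.036,-0.02,0,0,0,0,255],[0.036,-0.02,0,0,0,0,255],[0.036,-0.02,0,0,0,0,255],[0.036,-0.02,0,0,0,0,255],[0.036,-0.02,0,0,0,0,255],[0.036,-0.02,0,0,0,0,255],[0.036,-0.02,0,0,0,0,255]]
  ]
}}

```text
clock: 1.43
position: [478.2, 304.4, 239.1]
ee_rot: [0.765, -0.644, -0.0, 0.0]
contact_force: [0.3, 0.0, -0.1]
gripper_width: -0.2
```

```bash
python3 -c "
from h import *
rel((0,415),58,np.radians(9.8-90)); s=read_state(); print(s['contact_force'],s['gripper_width'],s['clock'])"
```

```text
st now [ -0.  432.9] z 239.1 yaw deg -80.2 tilt -1.0
shift now [ 1.790e+01 -1.000e-01  1.811e+02]
turn z -0.001 then shift [ 1.790e+01 -1.000e-01  1.811e+02]
[ 0.31701849  0.02310876 -0.09145769] -0.2207594887779659 1.4333
```

Emit:
{"op": "drive_tool", "data": {
  "moves": [
    [[0,0,0.036,0,0,0,255],[0,0,0.036,0,0,0,255],[0,0,0.036,0,0,0,255],[0,0,0.036,0,0,0,255],[0,0,0.036,0,0,0,255],[0.02,0,0,0,0,0,255],[0.01,0,0,0,0,0,255],[0,0,0,0,0,0,255]]
  ]
}}

```text
clock: 2.1
position: [482.6, 275.0, 58.9]
ee_rot: [0.764, -0.645, -0.0, 0.001]
contact_force: [-0.3, 1.4, 0.6]
gripper_width: 0.2
```

Emit:
{"op": "drive_tool", "data": {
  "moves": [
    [[0.01,0,0,0,0,0,255],[0.01,0,0,0,0,0,255],[0.01,0,0,0,0,0,255],[0.01,0,0,0,0,0,255],[0.01,0,0,0,0,0,255],[0.01,0,0,0,0,0,255],[0.01,0,0,0,0,0,255],[0,0,0,0,0,0,255]]
  ]
}}

```text
clock: 2.77
position: [493.9, 205.2, 59.1]
ee_rot: [0.764, -0.645, -0.0, 0.001]
contact_force: [-1.0, -0.1, 0.0]
gripper_width: 0.2
```

Emit:
{"op": "drive_tool", "data": {
  "moves": [
    [[0.006,0,0,0,0,0,255],[0.006,0,0,0,0,0,255],[0.006,0,0,0,0,0,255],[0,0,0,0,0,0,255]]
  ]
}}

```text
clock: 3.1
position: [497.0, 188.6, 58.9]
ee_rot: [0.764, -0.645, -0.0, 0.001]
contact_force: [0.3, 0.1, -1.0]
gripper_width: -0.0
```

```bash
python3 -c "
from h import *
rel((0,301),58); s=read_state(); print(s['contact_force'],s['gripper_width'],s['clock'])"
```

```text
st now [ -1.2 315.6] z 58.9 yaw deg -80.3 tilt -1.0
shift now [14.6 -1.2  0.9]
[ 0.3436882   0.0636755  -1.01160817] -0.015981570584011142 3.1
```

Emit:
{"op": "drive_tool", "data": {
  "moves": [
    [[0.004,0,0,0,0,0,255],[0.004,0,0,0,0,0,255],[0.004,0,0,0,0,0,255]]
  ]
}}

```text
clock: 3.35
position: [499.3, 178.0, 59.0]
ee_rot: [0.765, -0.644, -0.0, 0.0]
contact_force: [-0.4, 2.6, -0.2]
gripper_width: -0.3
```

Emit:
{"op": "drive_tool", "data": {
  "moves": [
    [[0.002,0,0,0,0,0,255],[0.001,0,0,0,0,0,255]]
  ]
}}

```text
clock: 3.52
position: [499.9, 174.8, 59.1]
ee_rot: [0.764, -0.645, -0.0, 0.0]
contact_force: [-1.4, 1.7, -1.9]
gripper_width: -0.0
```

```bash
python3 -c "
from h import *
i=get_image('top'); cv2.imwrite('pics/crop2.png',cv2.resize(i[105:250,150:310],None,fx=4,fy=4,interpolation=cv2.INTER_CUBIC))
rel((0,301),58)"
```

```text
st now [ -0.6 301.5] z 59.2 yaw deg -80.3 tilt -1.0
shift now [ 0.5 -0.6  1.2]
```

View pics/crop2.png

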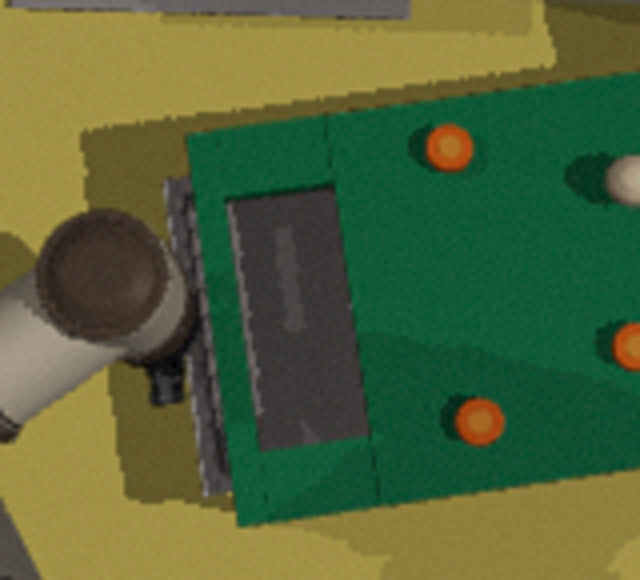

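The crop shows the pan nearly home: it fills the opening, and its rim edge is at about (165,180) to (205,493). I keep pushing gently until the stop shows up in the force reading.

Emit:
{"op": "drive_tool", "data": {
  "moves": [
    [[0.002,0,0,0,0,0,255],[0.002,0,0,0,0,0,255]]
  ]
}}

```text
clock: 3.73
position: [500.5, 173.8, 59.3]
ee_rot: [0.764, -0.645, -0.001, -0.002]
contact_force: [-9.9, 20.0, -0.1]
gripper_width: -0.2
```

Emit:
{"op": "drive_tool", "data": {
  "moves": [
    [[0.002,0,0,0,0,0,255],[0.001,0,0,0,0,0,255]]
  ]
}}

```text
clock: 3.9
position: [500.6, 173.6, 59.4]
ee_rot: [0.764, -0.645, -0.002, -0.004]
contact_force: [-14.6, 27.0, -0.1]
gripper_width: 0.1
```

The pan is against its stop, with the force up to 31 N and no further motion. Next I back off, lift and open the fingers to a gap of about 22 mm, so that a slice nests against both tips.

Emit:
{"op": "drive_tool", "data": {
  "moves": [
    [[-0.01,0,0,0,0,0,255],[-0.03,0,0,0,0,0,255],[0,0,-0.04,0,0,0,189],[0,0,-0.04,0,0,0,189],[0,0,-0.04,0,0,0.115,189],[0,0,0,0,0,0.115,189],[0,0,0,0,0,0.119,189],[0,0,0,0,0,0,189]]
  ]
}}

```text
clock: 4.57
position: [494.8, 207.6, 180.4]
ee_rot: [-0.64, 0.768, -0.0, 0.001]
contact_force: [-0.4, 0.1, -0.3]
gripper_width: 22.1
```

```bash
python3 -c "
from h import *
t=np.radians(20);d=np.array([np.sin(t),np.cos(t)])
print(np.array([-108,59.5])-45*d)
rel(np.array([-108,59.5])-45*d,150,np.radians(9.8-90-20)); s=read_state(); print(s['contact_force'],s['gripper_width'],s['clock'])"
```

```text
[-123.39090645   17.21383206]
st now [-1.000e-01  3.348e+02] z 180.4 yaw deg -100.4 tilt -1.0
shift now [340.6   6.3  30. ]
turn z -0.003 then shift [340.6   7.3  30. ]
[-0.37573526  0.12825581 -0.28682517] 22.149549608677482 4.5667
```

Emit:
{"op": "drive_tool", "data": {
  "moves": [
    [[0.04,0.001,0,0,0,0,189],[0.04,0.001,0,0,0,0,189],[0.04,0.001,0,0,0,0,189],[0.04,0.001,0,0,0,0,189],[0.04,0.001,0,0,0,0,189],[0.04,0.001,0,0,0,0,189],[0.04,0.001,0,0,0,0,189],[0.04,0.0,0,0,0,0,189]]
  ]
}}

```text
clock: 5.23
position: [429.4, -107.8, 179.2]
ee_rot: [-0.643, 0.766, -0.0, -0.0]
contact_force: [0.7, -0.1, 0.1]
gripper_width: 22.0
```

Emit:
{"op": "drive_tool", "data": {
  "moves": [
    [[0.022,0,0.01,0,0,0,189],[0,0,0.02,0,0,0,189],[0,0,0.02,0,0,0,189],[0,0,0.01,0,0,0,189],[0,0,0,0,0,0,189]]
  ]
}}

```text
clock: 5.65
position: [424.5, -128.1, 116.8]
ee_rot: [-0.642, 0.767, 0.002, -0.003]
contact_force: [-0.5, -0.1, -0.5]
gripper_width: 21.9
```

```bash
python3 -c "
from h import *
t=np.radians(20);d=np.array([np.sin(t),np.cos(t)])
rel(np.array([-108,59.5])-45*d,107,np.radians(9.8-90-20)); s=read_state(); print(s['contact_force'],s['gripper_width'],s['clock'])
i=get_image('side'); print(proj('side',[*s['position']])); cv2.imwrite('pics/s1.png',cv2.resize(i[130:260,180:340],None,fx=4,fy=4,interpolation=cv2.INTER_CUBIC))
"
```

```text
st now [-126.6   15.9] z 116.8 yaw deg -100.2 tilt -1.0
shift now [-2.4 -2.6  9.8]
turn z 0.001 then shift [-2.4 -2.6  9.8]
[-0.51261283 -0.06446821 -0.47438151] 21.881700100608406 5.65
[285.5556942  173.16868094]
```

View pics/s1.png

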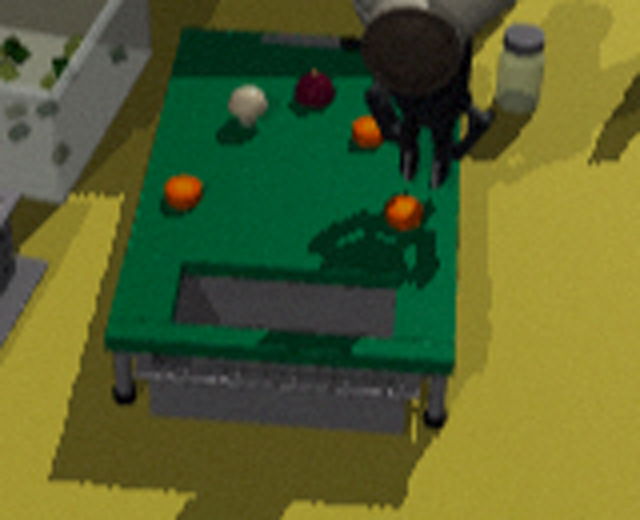

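The side view shows the two fingers just behind slice 1 (405,212) and roughly in line with it. I lower another 10 mm and shift sideways by 2.6 mm.

Emit:
{"op": "drive_tool", "data": {
  "moves": [
    [[0,-0.0026,0.005,0,0,0,189],[0,0,0.004,0,0,0,189],[-0.01,0,0.002,0,0,0,189],[-0.01,0,0,0,0,0,189],[0,0,0,0,0,0,189]]
  ]
}}

```text
clock: 6.12
position: [433.5, -106.8, 108.6]
ee_rot: [-0.642, 0.767, -0.0, 0.0]
contact_force: [0.3, 0.1, 0.2]
gripper_width: 22.2
```

Emit:
{"op": "drive_tool", "data": {
  "moves": [
    [[-0.01,0,0,0,0,0,189],[-0.01,0,0,0,0,0,189],[-0.01,0,0,0,0,0,189],[-0.01,0,0,0,0,0,189],[-0.01,0,0,0,0,0,189],[-0.01,0,0,0,0,0,189],[0,0,0,0,0,0,189]]
  ]
}}

```text
clock: 6.7
position: [444.2, -47.6, 108.5]
ee_rot: [-0.642, 0.767, -0.0, 0.0]
contact_force: [-0.3, -0.5, -1.1]
gripper_width: 22.0
```

```bash
python3 -c "
from h import *
t=np.radians(20);d=np.array([np.sin(t),np.cos(t)])
rel(np.array([-108,59.5])+(126-26.5)*d,107); s=read_state(); print(s['contact_force'],s['gripper_width'],s['clock'])
for n in ('top','side'):
  i=get_image(n)
  for k in blobs(mask(i,(5,170,120),(17,255,255)),8): print(n,cv2.contourArea(k),st(ray(n,cen(k),104)).round(1))
"
```

```text
st now [-93.5  91.8] z 108.5 yaw deg -100.1 tilt -1.0
shift now [-64.2   2.5   1.5]
[-0.27883043 -0.46877946 -1.06303794] 22.03082636897222 6.7
top 84.0 [-65.8 -74.3]
top 84.0 [118.   50.8]
side 25.5 [ -9.1 619.7]
side 27.5 [-83.  113.6]
side 32.0 [116.7  47.5]
```

Emit:
{"op": "drive_tool", "data": {
  "moves": [
    [[-0.01,0,0,0,0,0,189],[-0.01,0,0,0,0,0,189],[-0.01,0,0,0,0,0,189],[-0.01,0,0,0,0,0,189],[-0.01,0,0,0,0,0,189],[-0.01,0,0,0,0,0,189],[-0.004,0,0,0,0,0,189],[0,0,0,0,0,0,189]]
  ]
}}

```text
clock: 7.47
position: [455.2, 14.8, 108.3]
ee_rot: [-0.642, 0.767, -0.0, 0.0]
contact_force: [-0.2, 0.2, -0.9]
gripper_width: 22.0
```

Emit:
{"op": "drive_tool", "data": {
  "moves": [
    [[0,0,-0.02,0,0,0,189],[0,0,-0.04,0,0,0,189],[0,0,-0.02,0,0,0,189],[0,0,0,0,0,0,189]]
  ]
}}

```text
clock: 7.8
position: [457.8, 14.3, 193.1]
ee_rot: [-0.641, 0.767, -0.002, 0.005]
contact_force: [0.4, -0.0, 0.7]
gripper_width: 22.2
```

```bash
cat > look.py <<'E'
from h import *
for n in ('top','side'):
  i=get_image(n)
  for k in blobs(mask(i,(5,170,60),(17,255,255)),5):
    c=cen(k); print(n,c.round(1),cv2.contourArea(k),"board",st(ray(n,c,104)).round(1),"pan",st(ray(n,c,17)).round(1))
s=read_state(); print(s['contact_force'].round(1),s['clock'])
E
python3 look.py; python3 -c "
from h import *
t=np.radians(20);d=np.array([0,1])
rel(np.array([-66,-75.5])-45*d,180,np.radians(9.8-90))"
```

```text
top [109.  210.3] 12.5 board [-34.1 565.3] pan [-24.  592.7]
top [120.5 199.1] 15.5 board [ -3.9 525.6] pan [  8.1 550.4]
top [308.5 191.3] 96.0 board [-66.2 -73.1] pan [-58.3 -87.8]
top [261.8 141.7] 92.0 board [117.   51.4] pan [137.   44.9]
side [241.2 298.2] 158.0 board [-13.2 633.3] pan [ -6.  570.8]
side [266.6 222.7] 8.0 board [-68.2 299.3] pan [-65.5 209.8]
side [225.2 177.4] 48.5 board [116.8  53.8] pan [134.6 -55.5]
[ 0.  -0.  -0.8] 7.9
st now [-72.5 150.4] z 188.8 yaw deg -100.3 tilt -1.0
shift now [252.2 -99.2   8.6]
turn z -0.351 then shift [270.9  -6.5   8.6]
```

Slice 1 has dropped into the pan: the side ray puts it at (-65,210) on the pan floor. On to slice 2, angled 10° toward the middle.

Emit:
{"op": "drive_tool", "data": {
  "moves": [
    [[0,0,0,0,0,-0.0875,189],[0,0,0,0,0,-0.0875,189],[0,0,0,0,0,0,189]]
  ]
}}

```text
clock: 8.15
position: [453.8, 13.3, 186.8]
ee_rot: [-0.706, 0.708, 0.001, -0.001]
contact_force: [0.1, 0.1, 0.3]
gripper_width: 22.0
```

```bash
python3 -c "
from h import *
t=np.radians(10);d=np.array([np.sin(t),np.cos(t)]);c=np.array([-66,-75])
print(c-45*d,c+d*(253/np.cos(t)))
rel(c-45*d,150,np.radians(9.8-100))"
```

```text
[ -73.814168   -119.31634889] [-21.38927388 178.        ]
st now [-73.6 150.2] z 186.8 yaw deg -90.2 tilt -1.0
shift now [265.4 -46.7  36.9]
turn z 0.0 then shift [265.4 -46.7  36.9]
```

Emit:
{"op": "drive_tool", "data": {
  "moves": [
    [[0.038,-0.007,0,0,0,0,189],[0.038,-0.007,0,0,0,0,189],[0.038,-0.007,0,0,0,0,189],[0.038,-0.007,0,0,0,0,189],[0.038,-0.007,0,0,0,0,189],[0.038,-0.006,0,0,0,0,189],[0.037,-0.006,0.015,0,0,0,189],[0,0,0.015,0,0,0,189]]
  ]
}}

```text
clock: 8.82
position: [501.5, -256.8, 156.9]
ee_rot: [-0.703, 0.711, -0.001, -0.0]
contact_force: [0.7, 0.3, -0.3]
gripper_width: 22.1
```

Emit:
{"op": "drive_tool", "data": {
  "moves": [
    [[0,0,0.015,0,0,0,189],[0,0,0.015,0,0,0,189],[0,0,0.006,0,0,0,189],[0,0,0,0,0,0,189],[0,0,0,0,0,0,189]]
  ]
}}

```text
clock: 9.23
position: [500.7, -251.4, 121.9]
ee_rot: [-0.706, 0.709, 0.0, -0.0]
contact_force: [0.4, 0.2, 1.2]
gripper_width: 22.2
```

```bash
python3 -c "
from h import *
t=np.radians(10);d=np.array([np.sin(t),np.cos(t)]);c=np.array([-66,-75])
rel(c-45*d,108.5,np.radians(9.8-100))
i=get_image('side'); cv2.imwrite('pics/s2.png',cv2.resize(i[120:250,180:340],None,fx=4,fy=4,interpolation=cv2.INTER_CUBIC))"
```

```text
st now [ -72.5 -118.6] z 121.9 yaw deg -90.3 tilt -1.0
shift now [ 0.9  1.2 13.4]
turn z -0.001 then shift [ 0.9  1.2 13.4]
```

View pics/s2.png

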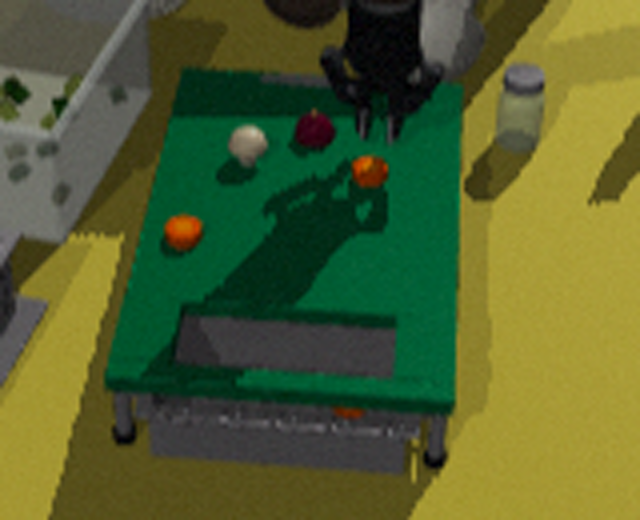

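The side view shows the fingers behind slice 2 (370,172) and clear of the onion (314,130). Slice 1's orange is visible inside the pan at (348,410).

Emit:
{"op": "drive_tool", "data": {
  "moves": [
    [[0,0.001,0.008,0,0,0,189],[0,0,0.005,0,0,0,189],[0,0,0,0,0,0,189],[-0.01,0,0,0,0,0,189],[-0.01,0,0,0,0,0,189],[-0.01,0,0,0,0,0,189],[-0.01,0,0,0,0,0,189],[-0.01,0,0,0,0,0,189]]
  ]
}}

```text
clock: 9.95
position: [500.1, -200.1, 109.6]
ee_rot: [-0.706, 0.708, -0.0, 0.0]
contact_force: [-0.1, -0.9, 0.5]
gripper_width: 22.3
```

Emit:
{"op": "drive_tool", "data": {
  "moves": [
    [[-0.012,0,0,0,0,0,189],[-0.012,0,0,0,0,0,189],[-0.012,0,0,0,0,0,189],[-0.012,0,0,0,0,0,189],[-0.012,0,0,0,0,0,189],[-0.012,0,0,0,0,0,189],[-0.012,0,0,0,0,0,189],[-0.012,0,0,0,0,0,189]]
  ]
}}

```text
clock: 10.62
position: [500.4, -104.3, 109.3]
ee_rot: [-0.706, 0.708, -0.0, 0.0]
contact_force: [0.4, 0.3, 0.4]
gripper_width: 22.3
```

```bash
python3 look.py; python3 -c "
from h import *
t=np.radians(10);d=np.array([np.sin(t),np.cos(t)]);c=np.array([-66,-75])
rel(c+(253/np.cos(t)-26.5)*d,108.5)"
```

```text
top [111.3 208.3] 15.5 board [-28.7 557.4] pan [-18.3 584.3]
top [122.  198.2] 7.0 board [ -1.6 520.5] pan [ 10.6 544.9]
top [129.3 192. ] 6.0 board [ 14.8 495.3] pan [ 28. 518.]
top [261.9 141.6] 90.0 board [117.  51.] pan [137.1  44.5]
side [241.2 298.2] 159.0 board [-13.2 633.4] pan [ -6.  570.9]
side [266.4 222.6] 7.0 board [-67.5 298.9] pan [-64.7 209.4]
side [264.  180.6] 49.5 board [-41.9  57.7] pan [-37.  -51.2]
side [225.2 177.4] 47.5 board [116.5  53.9] pan [134.2 -55.3]
[ 0.4 -0.1 -0.4] 10.7167
st now [-47.5  26.9] z 109.4 yaw deg -90.1 tilt -1.0
shift now [-126.8    0.3    0.9]
```

Slice 2 is nested and on course at (-42,57). I continue about 126 mm.

Emit:
{"op": "drive_tool", "data": {
  "moves": [
    [[-0.012,0,0,0,0,0,189],[-0.012,0,0,0,0,0,189],[-0.012,0,0,0,0,0,189],[-0.012,0,0,0,0,0,189],[-0.012,0,0,0,0,0,189],[-0.012,0,0,0,0,0,189],[-0.012,0,0,0,0,0,189],[-0.012,0,0,0,0,0,189]]
  ]
}}

```text
clock: 11.38
position: [500.8, -8.2, 109.3]
ee_rot: [-0.706, 0.708, -0.0, 0.0]
contact_force: [-0.5, -0.5, -0.6]
gripper_width: 22.0
```

Emit:
{"op": "drive_tool", "data": {
  "moves": [
    [[-0.01,0,0,0,0,0,189],[-0.01,0,0,0,0,0,189],[-0.01,0,0,0,0,0,189],[0,0,0,0,0,0,189],[0,0,-0.02,0,0,0,189],[0,0,-0.04,0,0,0,189],[0,0,-0.02,0,0,0,189]]
  ]
}}

```text
clock: 11.97
position: [502.2, 20.6, 192.5]
ee_rot: [-0.706, 0.708, -0.001, 0.001]
contact_force: [1.5, 0.3, 0.5]
gripper_width: 22.4
```

Emit:
{"op": "drive_tool", "data": {
  "moves": [
    [[0,0,0,0,0,-0.112,189],[0,0,0,0,0,-0.112,189],[0,0,0,0,0,-0.112,189],[0,0,0,0,0,-0.112,189],[0,0,0,0,0,-0.112,189],[0,0,0,0,0,0,189]]
  ]
}}

```text
clock: 12.47
position: [500.8, 20.3, 189.3]
ee_rot: [0.874, -0.485, -0.0, 0.0]
contact_force: [-0.4, 0.0, -0.1]
gripper_width: 22.3
```

```bash
python3 look.py; python3 -c "
from h import *
t=np.radians(-22);d=np.array([np.sin(t),np.cos(t)]);c=np.array([117,50])
print(c-45*d,c+d*(128/np.cos(t)))
rel(c-45*d,150,np.radians(9.8-68))"
```

```text
top [105.6 214.1] 10.0 board [-44.5 577. ] pan [-35.2 605.2]
top [111.3 209.3] 8.0 board [-32.  557.7] pan [-21.9 584.5]
top [228.1 204.6] 73.5 board [-70.9 189. ] pan [-63.3 191.5]
top [229.6 194.4] 46.5 board [-39.2 179.5] pan [-29.5 181.5]
top [127.8 192.4] 10.0 board [ 14.3 500.2] pan [ 27.5 523.3]
top [261.9 141.7] 91.0 board [116.9  51.2] pan [136.9  44.7]
side [241.2 298.2] 161.0 board [-13.  633.2] pan [ -5.7 570.7]
side [266.6 222.7] 8.0 board [-68.2 299.3] pan [-65.5 209.8]
side [225.2 177.4] 47.5 board [116.5  53.9] pan [134.2 -55.3]
[-0.1  0.  -0.1] 12.5667
[133.8572967    8.27672654] [ 65.28464309 178.        ]
st now [-26.1 149.2] z 189.2 yaw deg -58.3 tilt -1.0
shift now [190.3 -95.9  39.2]
turn z -0.002 then shift [190.5 -95.5  39.2]
```

Slices 1 and 2 are both in the pan. Now slice 3.

Emit:
{"op": "drive_tool", "data": {
  "moves": [
    [[0.032,-0.016,0,0,0,0,189],[0.032,-0.016,0,0,0,0,189],[0.032,-0.016,0,0,0,0,189],[0.032,-0.016,0,0,0,0,189],[0.032,-0.016,0,0,0,0,189],[0.031,-0.016,0.015,0,0,0,189],[0,0,0.02,0,0,0,189],[0,0,0,0,0,0,189]]
  ]
}}

```text
clock: 13.23
position: [681.4, -92.1, 148.1]
ee_rot: [0.873, -0.488, -0.005, 0.002]
contact_force: [-1.4, 1.2, -1.9]
gripper_width: 21.9
```

Emit:
{"op": "drive_tool", "data": {
  "moves": [
    [[0,0,0.015,0,0,0,189],[0,0,0.015,0,0,0,189],[0,0,0.004,0,0,0,189],[0,0,0,0,0,0,189],[0,0,0,0,0,0,189]]
  ]
}}

```text
clock: 13.65
position: [683.4, -90.7, 121.5]
ee_rot: [0.874, -0.486, 0.0, -0.0]
contact_force: [-0.0, -0.3, 0.6]
gripper_width: 21.9
```

```bash
python3 look.py; python3 -c "
from h import *
t=np.radians(-22);d=np.array([np.sin(t),np.cos(t)]);c=np.array([117,50])
rel(c-45*d,109,np.radians(9.8-68))"
```

```text
top [111.9 207.8] 43.5 board [-27.6 555.3] pan [-17.1 582. ]
top [123.2 197.9] 9.0 board [ -1.2 516.5] pan [ 11.  540.7]
top [261.9 141.7] 91.5 board [116.9  51. ] pan [136.9  44.4]
side [241.3 298.5] 160.5 board [-13.7 634.5] pan [ -6.5 572. ]
side [266.6 222.6] 7.5 board [-68.3 298.7] pan [-65.5 209.2]
side [225.3 177.5] 46.5 board [116.3  54.4] pan [134.  -54.9]
[-0.2 -0.7  0.4] 13.75
st now [135.4   8.5] z 122.1 yaw deg -58.1 tilt -1.0
shift now [-0.4  1.6 13.1]
turn z 0.001 then shift [-0.4  1.6 13.1]
```

Emit:
{"op": "drive_tool", "data": {
  "moves": [
    [[0,0.0015,0.008,0,0,0,189],[0,0,0.005,0,0,0,189],[0,0,0,0,0,0,189],[-0.01,0,0,0,0,0,189],[-0.01,0,0,0,0,0,189],[-0.01,0,0,0,0,0,189],[-0.01,0,0,0,0,0,189],[-0.01,0,0,0,0,0,189]]
  ]
}}

```text
clock: 14.42
position: [655.0, -48.1, 107.6]
ee_rot: [0.874, -0.486, 0.0, -0.0]
contact_force: [0.4, -0.1, 0.3]
gripper_width: 22.0
```

Emit:
{"op": "drive_tool", "data": {
  "moves": [
    [[-0.01,0,0,0,0,0,189],[-0.01,0,0,0,0,0,189],[-0.01,0,0,0,0,0,189],[0,0,0,0,0,0,189]]
  ]
}}

```text
clock: 14.75
position: [638.8, -22.1, 107.6]
ee_rot: [0.874, -0.485, -0.0, -0.0]
contact_force: [-0.1, 0.7, 0.2]
gripper_width: 22.2
```

```bash
python3 look.py; python3 -c "
from h import *
t=np.radians(-22);d=np.array([np.sin(t),np.cos(t)]);c=np.array([117,50])
rel(c+(128/np.cos(t)-26.5)*d,109)"
```

```text
top [116.2 203.8] 9.5 board [-16.7 540.6] pan [ -5.5 566.3]
top [228.5 204.5] 66.5 board [-71.  187.6] pan [-63.3 190. ]
top [126.8 192.3] 8.0 board [ 14.9 503.3] pan [ 28.2 526.5]
top [229.8 192.9] 74.0 board [-34.4 178.3] pan [-24.4 180.2]
top [245.3 151.8] 79.0 board [ 91.5 109.6] pan [109.8 106.9]
side [241.1 298.2] 161.0 board [-12.9 633.3] pan [ -5.7 570.8]
side [267.  222.7] 8.0 board [-69.6 299.2] pan [-66.9 209.7]
side [229.3 186.8] 51.5 board [ 92.1 112. ] pan [107.9   7.4]
[-0.7 -0.4  0.3] 14.85
st now [103.4  82.4] z 107.5 yaw deg -58.1 tilt -1.0
shift now [-76.4  -0.6  -1.5]
```

Emit:
{"op": "drive_tool", "data": {
  "moves": [
    [[-0.011,0,0,0,0,0,189],[-0.011,0,0,0,0,0,189],[-0.011,0,0,0,0,0,189],[-0.011,0,0,0,0,0,189],[-0.011,0,0,0,0,0,189],[-0.011,0,0,0,0,0,189],[-0.011,0,0,0,0,0,189],[0,0,0,0,0,0,189]]
  ]
}}

```text
clock: 15.52
position: [598.0, 43.4, 107.5]
ee_rot: [0.875, -0.485, -0.0, 0.0]
contact_force: [-0.2, -0.8, -1.1]
gripper_width: 22.2
```

Emit:
{"op": "drive_tool", "data": {
  "moves": [
    [[0,0,-0.02,0,0,0,189],[0,0,-0.04,0,0,0,189],[0,0,-0.04,0,0,0,189],[0,0,-0.03,0,0,0,189],[-0.04,0.04,0,0,0,0,189],[-0.04,0.04,0,0,0,0,189],[-0.04,0.04,0,0,0,0,189],[-0.04,0.04,0,0,0,0,189]]
  ]
}}

```text
clock: 16.18
position: [435.2, 79.3, 237.2]
ee_rot: [0.874, -0.486, 0.0, -0.0]
contact_force: [-0.2, 1.5, 1.5]
gripper_width: 22.1
```

Emit:
{"op": "drive_tool", "data": {
  "moves": [
    [[-0.04,0.02,0,0,0,0,189],[-0.04,0.02,0,0,0,0,189],[0,0,0,0,0,0,189],[0,0,0,0,0,0,189]]
  ]
}}

```text
clock: 16.52
position: [364.6, 124.2, 238.1]
ee_rot: [0.875, -0.484, 0.0, -0.001]
contact_force: [0.3, -0.3, -0.5]
gripper_width: 22.1
```

```bash
python3 look.py; python3 -c "
from h import *
i=get_image('top'); cv2.imwrite('pics/end.png',cv2.resize(i[80:260,60:460],None,fx=2,fy=2,interpolation=cv2.INTER_CUBIC))
o=cv2.imread('pics/top0.png')
for nm,lo,hi in(('onion',(150,60,20),(179,255,200)),('white',(10,0,130),(40,90,255))):
  for j in(o,i):
    print(nm,[cen(k).round(1) for k in blobs(mask(j,lo,hi),15) if 240<cen(k)[0]<370 and 118<cen(k)[1]<235])
"
```

```text
top [109.6 209.6] 6.0 board [-32.2 563.2] pan [-22.  590.5]
top [228.2 204.7] 75.5 board [-71.4 188.7] pan [-63.9 191.2]
top [117.7 201.9] 25.5 board [-11.5 535.1] pan [  0.  560.5]
top [126.8 192.4] 5.5 board [ 14.8 503.5] pan [ 28.1 526.8]
top [229.7 192.8] 73.5 board [-34.3 178.4] pan [-24.3 180.2]
top [222.5 166.2] 74.0 board [ 54.9 189.5] pan [ 70.8 192.1]
side [239.9 297. ] 120.5 board [ -8.7 629.5] pan [ -1.2 566.6]
side [266.6 222.7] 8.0 board [-68.2 299.3] pan [-65.5 209.8]
side [231.8 220.2] 8.5 board [ 58.1 299.6] pan [ 71.  210.1]
[1.1 0.  0.4] 16.6167
onion [array([325.7, 169. ])]
onion [array([325.6, 168.9])]
white [array([309.2, 149.5])]
white [array([309.1, 149.4])]
```

View pics/end.png

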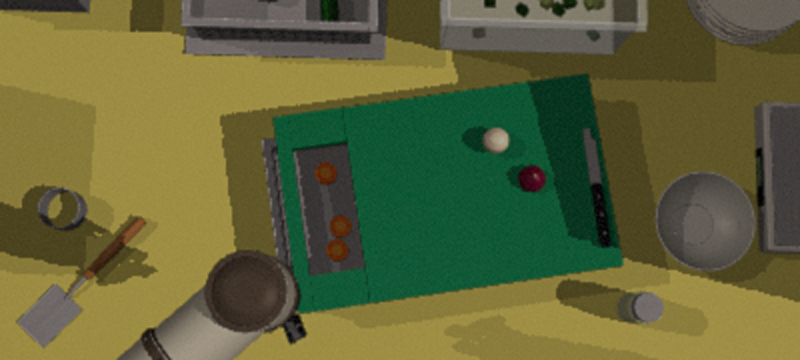

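The final view shows all three slices in the pan, at (326,173), (340,226) and (338,250). The board is otherwise unchanged and the robot is clear. I check the pan rim corner at (263,140) once more and hand in.

```bash
python3 -c "
from h import *
p=st(ray('top',(60+263/2,80+140/2),72)); print(p)
if abs(p[1]-290)<6: print(job_done())"
```

```text
[129.6913301  284.82313818]
the job is handed in; nothing more can be done
None
```

I pushed the pan home under the board, swept the three carrot slices one at a time across the board into it, and handed the job in at about 17 s of robot time.

- **Pan:** I pushed its rim until it stopped moving and the force rose to about 31 N. The last picture puts a corner of its outer edge at y = 285 mm, against 290 mm when home. That 5 mm is on the inward side, so I put it down to measurement error.
- **Slices:** The top view shows all three in the pan, at about station x = -64, -24 and +71 mm, y = 180–192 mm. The side view shows only two, at x = -65 and +71 mm, and puts them about 18 mm further along y than the top view does. Both positions are inside the pan. I didn't grip any slice.
- **Everything else:** The onion and mushroom moved less than 0.2 px between the first and last top views. The knife, bowl, cutter, shaker and spatula look unmoved, though I checked those only by eye. The robot ended clear of everything.

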